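Feel out the thread hand and take the hub nut off a propeller test stand

TASK

Take the steel hub nut off the drone motor on the propeller test stand and stand it upright, open end down, in the steel parts dish. Nobody noted whether it has a left-hand or a right-hand thread, so find out by feel, gently trying it one way and then the other until it gives: never strain it in the tightening direction or sideways. Keep off the propeller and leave the other things on the bench where they are.

Things in the scene. Friction and masses are not known exactly. Their poses are not given: they have to be found in the camera images.
- nut: plain steel hub nut, 54 mm tall, 0.4 to 0.6 kg: a fluted round skirt 54 mm across and 32 mm tall, to be gripped, then a bullet nose. Origin: centre of its open lower rim; z up through the nose. Starts screwed home on the motor's stud, rim on the washer. Turned the wrong way it meets a firm stop within about 0.1 rad (from there the torque rises steeply, 0.5 N m already presses 50 N on the washer)
- nut_skirt (a point): point on the nut's axis 18 mm above its rim, in the skirt. Turned the right way it needs little torque (below 0.2 N m) and, after 0.2 rad of play, climbs evenly on its quick thread, 32 mm per full turn; after 130 to 140 degrees (about 11 mm up) it is off the thread and lifts away; until then it cannot be pulled off. It then takes 30 mm of lift to clear the stud
- stand_seat (a point): centre of the top face of the 56 mm steel washer under the nut, on the motor's vertical axis, 128 mm above the bench; x points along the boom. The stud stands 27 mm up from here, hidden by the nut. Its thread, drawn anew each time with even odds, is left-hand (nut comes off clockwise seen from above) or right-hand (comes off anticlockwise)
- stand: fixed test stand, origin on the motor's axis at bench level, z up, x along the boom: aluminium drone motor 102 mm across, top at 114 mm, rotor locked; folding propeller: clamp plates 36 (x) by 112 mm (y) up to 128 mm high, two black blades swung back to x = 205, y = +-62, at most 124 mm high; carbon tube boom; steel foot 140 x 110 x 14 mm and 88 mm high clamp at x = 190 mm
- dish: loose round steel parts dish, 0.6 kg, 150 mm across its rim, 34 mm high, walls 2.5 mm and slightly sloped, flat inner floor about 126 mm across. Origin: centre of its underside, z up
- dish_floor (a point): centre of the dish's inner floor, 4 mm above its underside
- wrench: bystander: loose steel wrench 200 mm long lying flat on the bench, its origin near its middle
- carton: bystander: loose black motor carton 102 x 102 x 72 mm; origin centre of its underside
- spare_motor: bystander: loose spare motor 75 mm across, 58 mm high over its bare stud; origin centre of its underside
Things that resemble listed ones, but are neither listed nor needed, are in the scene too. There is more than one size of the dish; the job needs the largest.

How it is judged:
By the outcome, as a careful person would: the job done as asked, in the order asked, and still so for the second after the job is handed in, with the robot touching nothing.
It also fails if it takes over 58 s, if anything falls off the work surface, if the arm or the gripper's body presses on something with over 40 N, if the wrist force passes 120 N, or if a joint passes its speed limit or range.

ROBOT

A 6-joint arm with a two-finger parallel gripper is mounted at the origin on the work surface. World frame = base frame: x ahead of the robot, y to its left, z up, the work surface at z = 0. Lengths are in m, angles in rad, forces in N, time in s.
With the tool pointing down it reaches from about 0.375 to 0.9 m from the base axis. Payload 3.1 kg.
Tool frame: the origin (TCP) lies at the very end of the fingers, on their centre line; the grasp point (between the pads) lies behind it (ctrl.grasp_offset is the z of the grasp point in the tool frame, in m); z points along the fingers, y is the direction in which the jaws open and shut (so a half turn about z gives the same grasp; the last joint's range is limited). The gripper opens to 87 mm and grips with 3 to 60 N. Pads are 19 mm wide; open, the fingers measure 117 mm over their backs; the gripper's body (75 mm by 190 mm) begins 51 mm behind the grasp point.
Start: joints at [-1.498, 0.527, 1.433, -0, 1.181, -0.178], TCP at [0.156, -0.605, 0.191] pointing down, gripper open.
Joint ranges: [-3.08, 3.08], [-0.75, 2.2], [0.22, 2.44], [-1.43, 4.57], [0, 2.65], [-2.85, 2.85]. Speed limits (rad/s): [2.79, 2.79, 3.14, 3.14, 3.14, 3.14].

INTERFACE

Orientations are given as a rotation vector (axis times angle).
In Python, from station import ctrl gives the robot as it stands.
- The arm moves only by the tool send_rows, never from a script. Its argument "moves" is text: rows parted by semicolons, each of 7 numbers parted by spaces: the finger opening in mm, from 0 to 87, then the shift along the world's x, y, z in mm, then the turn, a rotation vector about the world's x, y, z in rad. A call has exactly 10 rows; each row is the pose to reach, as a shift and turn from the pose measured when the call began; what a row does not reach only later rows make up. A row lasts 1/10 s, in which the tool goes at most 50 mm and 8.59 degrees, less where a joint would pass 70% of its speed; a pose out of reach is approached as far as the arm can. A call with a gripper value outside its range is refused whole. The fingers move at their own pace and stop on an object; "squeeze" is the grip in N (left out, the last holds). Time passes only in rows, so rows that repeat a pose let the fingers close, or fill a call up. It gives the time, the measured TCP pose, the force and the opening at its end, in the units of the state.
- ctrl.get_obs(): the state, without advancing time (a new reading comes with each control period).
- ctrl.camera(name): name is "side" or "top" or "wrist"; returns a dict with "frame" (384x512x3 uint8, red, green, blue), "camera_matrix" (3x3 intrinsics, pixels), "world_from_camera" (4x4, takes a point from camera to world coordinates). Camera axes: x right, y down, z forward; pixel columns grow to the right and rows downward; lengths in m; the calibration is good to about 2 mm. A picture is of the moment at which its call begins. There is no depth.
- ctrl.sign_off(): hands the job in, once; it reports no verdict.
The state is a dict: "time_s": time; "qpos": joint angles; "joint_vel": joint speeds; "tau": joint torques, N m; "position": TCP position; "tcp_rot": TCP orientation; "ft_force": force on the tool from outside, world axes, zero at the start; "ft_torque": the same for the moment, N m; "grip_width": opening from 0.0 (shut) to 1.0 (fully open).
Only numpy, scipy, OpenCV 4.12 (cv2) and the standard library are available. Lean on these libraries where they do the work, as an engineer would, in place of code of your own. Each camera call takes 0.05 s, during which the arm holds its last target.

## Working session

There is one attempt and no reset: what is moved stays moved. The work goes in short steps, Python scripts to look and compute and a tool call to move; the robot and the scene stay as the last step left them, time stands still between calls to the robot, and variables do not carry over. Pictures are saved under pics/ and viewed, and the job is handed in when it is done.

Besides the shell and the picture viewer there is one more tool, called after "Emit:" as name(argument=value, ...) on one line, values as JSON. send_rows: Moves the arm, as the interface text tells. Its arguments: {"type":"object","properties":{"moves":{"type":"string"},"squeeze":{"type":"number"}},"required":["moves"]}

```bash
mkdir -p pics; ls
python3 - <<'E'
from station import ctrl
import cv2,numpy as np
o=ctrl.get_obs()
for k in o: print(k,np.round(o[k],4) if not isinstance(o[k],str) else o[k])
print(ctrl.grasp_offset)
np.set_printoptions(suppress=True,precision=4)
for n in ["side","top","wrist"]:
    c=ctrl.camera(n); cv2.imwrite(f"pics/{n}0.png",c["frame"][:,:,::-1]); print(n,c["camera_matrix"].tolist(),c["world_from_camera"])
    np.savez(f"{n}0.npz",**c)
E
```

```text
pics
time_s 0.0
qpos [-1.4975  0.5285  1.4339 -0.      1.1814 -0.1785]
joint_vel [-0.001  -0.0004  0.      0.0009  0.0003 -0.0013]
tau [-1.20000e-03 -4.40049e+01 -1.76592e+01  6.33000e-02  5.84000e-02
 -2.00000e-04]
position [ 0.1557 -0.6045  0.1901]
tcp_rot [-3.1146e+00 -3.9420e-01 -2.0000e-04]
ft_force [ 0.2452 -0.7815 -0.3871]
ft_torque [-0.0318  0.0324 -0.0447]
grip_width 0.9998
-0.0187
side [[369.5488853710392, 0.0, 252.37488392677773], [0.0, 369.5488853710392, 190.85992365872477], [0.0, 0.0, 1.0]] [[-0.8753 -0.3805  0.2983  0.0855]
 [-0.4835  0.6822 -0.5485  0.7107]
 [ 0.0052 -0.6244 -0.7811  1.0946]
 [ 0.      0.      0.      1.    ]]
top [[496.87667191247647, 0.0, 254.0661210436087], [0.0, 496.87667191247647, 198.00908639049075], [0.0, 0.0, 1.0]] [[ 0.014  -0.9961  0.087   0.3384]
 [-0.9999 -0.0143 -0.0036  0.0212]
 [ 0.0048 -0.087  -0.9962  1.6813]
 [ 0.      0.      0.      1.    ]]
wrist [[337.06382027908285, 0.0, 248.36873960877801], [0.0, 337.06382027908285, 187.85532498639873], [0.0, 0.0, 1.0]] [[ 0.2492 -0.9379 -0.2413  0.2214]
 [-0.9685 -0.2416 -0.0611 -0.5887]
 [-0.001   0.2489 -0.9685  0.383 ]
 [ 0.      0.      0.      1.    ]]
```

View pics/side0.png

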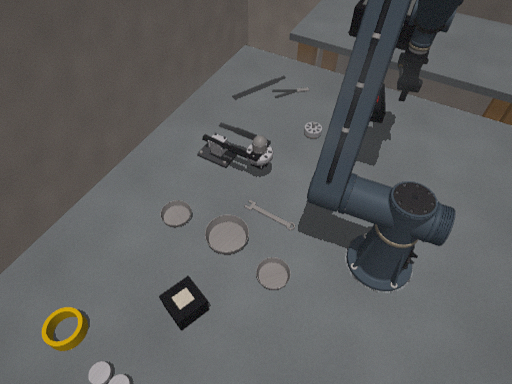

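View pics/top0.png

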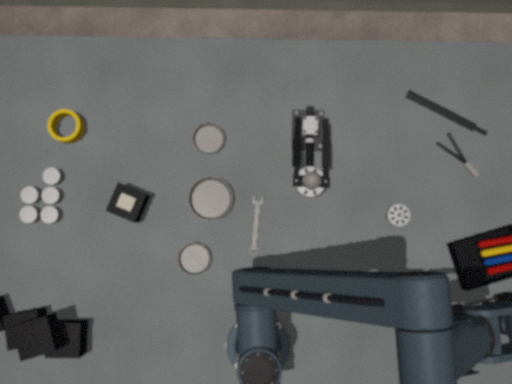

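View pics/wrist0.png

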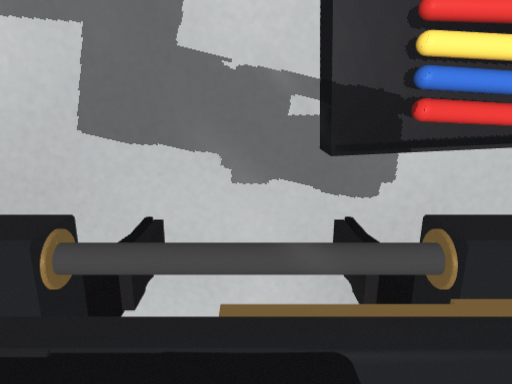

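```bash
cat > h.py <<'E'
import numpy as np,cv2
def ray(c,u,v):
    K=c["camera_matrix"];T=c["world_from_camera"]
    d=T[:3,:3]@np.linalg.solve(K,[u,v,1.]);return T[:3,3],d
def onz(c,u,v,z):
    o,d=ray(c,u,v);return o+d*(z-o[2])/d[2]
def two(a,b):
    (o1,d1),(o2,d2)=a,b
    s=np.linalg.lstsq(np.c_[d1,-d2],o2-o1,rcond=None)[0]
    p,q=o1+s[0]*d1,o2+s[1]*d2
    return (p+q)/2,np.linalg.norm(p-q)
def proj(c,p):
    T=c["world_from_camera"];q=T[:3,:3].T@(np.array(p)-T[:3,3]);q=c["camera_matrix"]@q;return q[:2]/q[2]
E
python3 - <<'E'
import cv2,numpy as np
a=cv2.imread("pics/top0.png")[95:215,180:360]
b=cv2.imread("pics/side0.png")[110:270,150:310]
cv2.imwrite("pics/c1.png",cv2.resize(a,None,fx=4.4,fy=4.4,interpolation=cv2.INTER_CUBIC))
cv2.imwrite("pics/c2.png",cv2.resize(b,(600,600),interpolation=cv2.INTER_CUBIC))
E
```

```text
(no output)
```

View pics/c1.png

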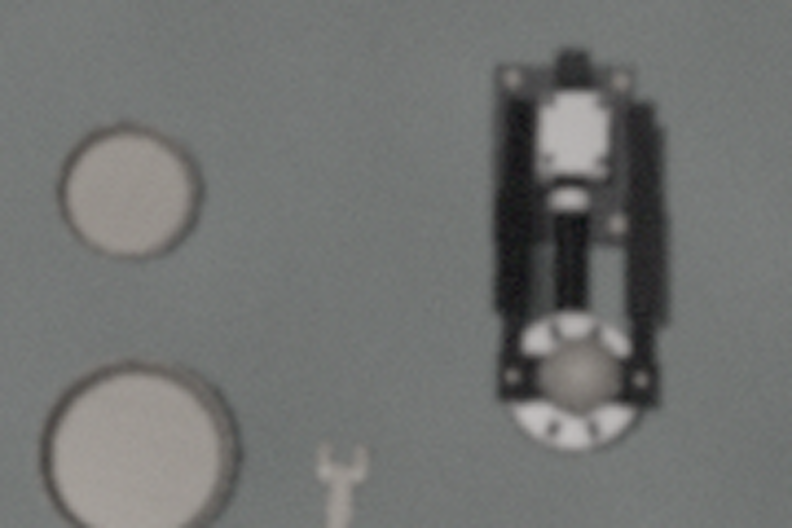

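View pics/c2.png

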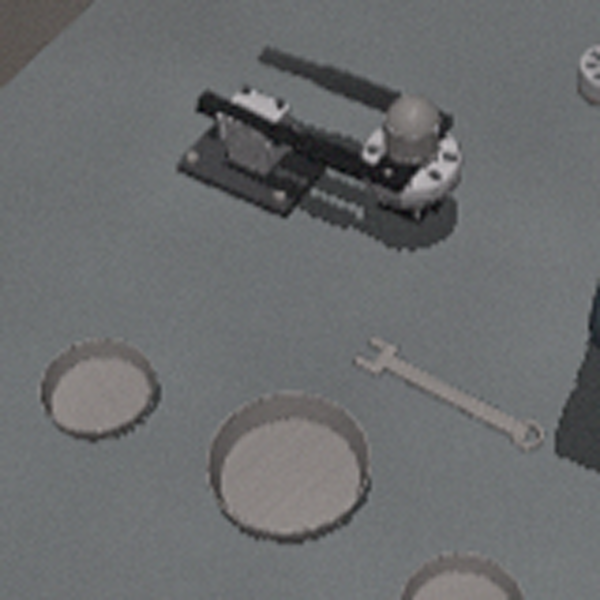

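Run:
```python
import numpy as np,cv2
from h import *
np.set_printoptions(suppress=True,precision=4)
t=dict(np.load("top0.npz"));s=dict(np.load("side0.npz"))
print("two",two(ray(t,311.8,180),ray(s,259.6,144.1)))
print("nut z.16",onz(t,311.8,180,.16),"motor",onz(t,310.4,181.4,.114))
print("clamp",onz(t,310.3,125,.088), "dish rim",onz(t,211.7,198.5,.034))
for c,p in((t,(211.7,198.5)),(t,(209,138)),(t,(195,257))): print(onz(c,*p,.02))
# dish mask in top
for n,c,roi in(("top",t,(185,172,240,226)),("side",s,(195,205,255,262))):
    f=c["frame"].astype(int); m=((f[...,0]-f[...,2])>-2).astype(np.uint8)
    x0,y0,x1,y1=roi; mm=np.zeros_like(m); mm[y0:y1,x0:x1]=m[y0:y1,x0:x1]
    k,_=cv2.findContours(mm,cv2.RETR_EXTERNAL,cv2.CHAIN_APPROX_NONE); k=max(k,key=cv2.contourArea)
    print(n,cv2.fitEllipse(k),cv2.contourArea(k))
    e=cv2.fitEllipse(k)[0]; print(onz(c,*e,.034),onz(c,*e,.004))
```

```text
two (array([ 0.5321, -0.1637,  0.142 ]), np.float64(0.0006398801741682862))
nut z.16 [ 0.5296 -0.1616  0.16  ] motor [ 0.5308 -0.1627  0.114 ]
clamp [ 0.7193 -0.1647  0.088 ] dish rim [0.4786 0.1561 0.034 ]
[0.4798 0.1572 0.02  ]
[0.6855 0.1708 0.02  ]
[0.2841 0.2085 0.02  ]
top ((211.78640747070312, 196.853759765625), (55.888763427734375, 59.69471740722656), 123.58686828613281) 2290.0
[0.4841 0.1559 0.034 ] [0.4868 0.1584 0.004 ]
side ((226.49229431152344, 233.80218505859375), (39.552310943603516, 43.399932861328125), 80.66004180908203) 1344.0
[0.4772 0.17   0.034 ] [0.4883 0.1547 0.004 ]
```

Emit:
send_rows(moves="87 0 0 60 0 0 0; 87 10 20 110 0 0 0.1; 87 40 50 130 0 0 0.2; 87 70 90 130 0 0 0.3; 87 105 125 130 0 0 0.4; 87 140 160 130 0 0 0.5; 87 170 195 130 0 0 0.6; 87 200 230 130 0 0 0.7; 87 230 265 130 0 0 0.8; 87 260 300 130 0 0 0.9")

```text
time_s: 1.15
position: [0.4165, -0.3028, 0.3202]
tcp_rot: [-2.63, -1.715, 0.001]
ft_force: [0.8, -0.3, 0.3]
grip_width: 0.998
```

Emit:
send_rows(moves="87 30 35 0 0 0 0.03; 87 60 70 -5 0 0 0.06; 87 90 105 -10 0 0 0.09; 87 105 125 -15 0 0 0.11; 87 114 140 -20 0 0 0.12; 87 114 140 -20 0 0 0.12; 87 114 140 -20 0 0 0.12; 87 114 140 -20 0 0 0.12; 87 114 140 -20 0 0 0.12; 87 114 140 -20 0 0 0.12")

```text
time_s: 2.15
position: [0.5302, -0.1638, 0.3005]
tcp_rot: [-2.524, -1.868, 0.001]
ft_force: [0.1, 1.1, -1.0]
grip_width: 0.999
```

```bash
cat > snap.py <<'E'
import sys
from station import ctrl
import cv2,numpy as np
np.set_printoptions(suppress=True,precision=4)
tag=sys.argv[1]
for n in sys.argv[2:]:
    c=ctrl.camera(n); np.savez(f"{n}{tag}.npz",**c); cv2.imwrite(f"pics/{n}{tag}.png",c["frame"][:,:,::-1])
o=ctrl.get_obs()
for k in("time_s","qpos","position","tcp_rot","ft_force","ft_torque","grip_width"): print(k,o[k])
E
python3 snap.py 1 wrist
```

```text
time_s 2.2
qpos [-0.5007  0.3213  1.4636 -0.      1.3581 -0.2043]
position [ 0.5303 -0.1636  0.3004]
tcp_rot [-2.5241 -1.8683  0.001 ]
ft_force [-0.2444  0.4651 -0.7998]
ft_torque [-0.0026 -0.0712  0.0081]
grip_width 0.99746984107893
```

View pics/wrist1.png

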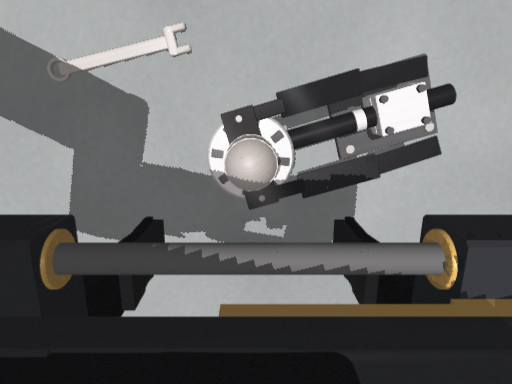

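Run:
```python
import cv2
a=cv2.imread("pics/wrist1.png")[100:220,180:320]
cv2.imwrite("pics/c3.png",cv2.resize(a,None,fx=5,fy=5,interpolation=cv2.INTER_CUBIC))
```

```text
(no output)
```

View pics/c3.png

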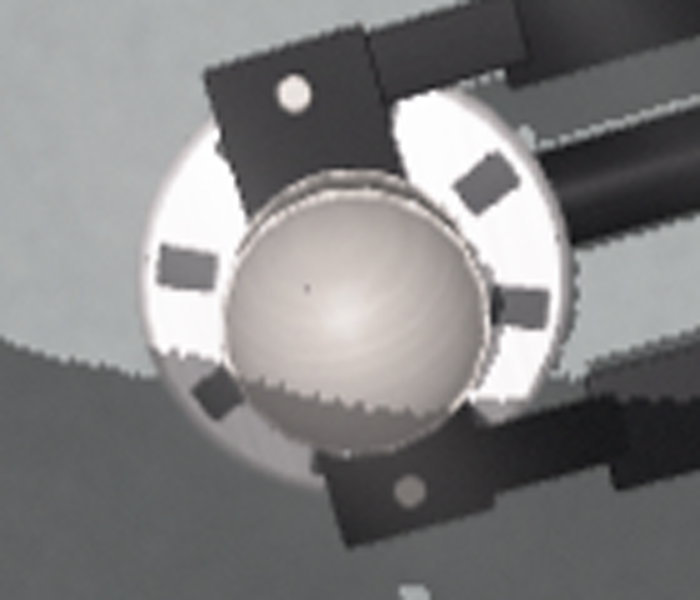

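Run:
```python
import numpy as np
from h import *
np.set_printoptions(suppress=True,precision=4)
w=dict(np.load("wrist1.npz"))
print("nut",onz(w,251.4,164.4,.160),"motor",onz(w,251.4,157.7,.114))
print("width", np.linalg.norm(onz(w,180+223/5,164,.16)-onz(w,180+492/5,164,.16)))
a=onz(w,180+293/5,100+94/5,.129);b=onz(w,180+41*2,100+491/5,.129);print(a,b,(a+b)/2,np.degrees(np.arctan2(*(a-b)[1::-1])))
print("clamp", onz(w,180+223,108,.088))
T=w["world_from_camera"];print(T)
```

```text
nut [ 0.5348 -0.1595  0.16  ] motor [ 0.5349 -0.1603  0.114 ]
width 0.05394336489684626
[ 0.5346 -0.1141  0.129 ] [ 0.5336 -0.2054  0.129 ] [ 0.5341 -0.1597  0.129 ] 89.35351739731317
clamp [ 0.7204 -0.16    0.088 ]
[[ 0.9564 -0.2826 -0.0745  0.5505]
 [-0.2922 -0.9263 -0.238  -0.0999]
 [-0.0018  0.2494 -0.9684  0.4933]
 [ 0.      0.      0.      1.    ]]
```

Emit:
send_rows(moves="87 1 1 -15 0 0 -0.04; 87 2 2 -30 0 0 -0.08; 87 3 3 -45 0 0 -0.12; 87 4 4 -60 0 0 -0.16; 87 4.5 4 -70 0 0 -0.2; 87 4.5 4 -75 0 0 -0.2; 87 4.5 4 -75 0 0 -0.2; 87 4.5 4 -75 0 0 -0.2; 87 4.5 4 -75 0 0 -0.2; 87 4.5 4 -75 0 0 -0.2")

```text
time_s: 3.2
position: [0.5351, -0.1599, 0.2261]
tcp_rot: [-2.699, -1.608, -0.0]
ft_force: [-0.3, 0.2, -1.1]
grip_width: 0.994
```

```bash
python3 snap.py 2 wrist side
python3 - <<'E'
import cv2
a=cv2.imread("pics/side2.png")[110:200,200:320]
cv2.imwrite("pics/c4.png",cv2.resize(a,None,fx=5,fy=5,interpolation=cv2.INTER_CUBIC))
E
```

```text
time_s 3.3
qpos [-0.4905  0.3976  1.5603  0.0003  1.1843  0.0055]
position [ 0.5349 -0.1597  0.2259]
tcp_rot [-2.6983 -1.6076  0.0001]
ft_force [-0.5858 -0.4153 -0.047 ]
ft_torque [-0.0373 -0.0366  0.0257]
grip_width 0.9947706170006723
```

View pics/wrist2.png

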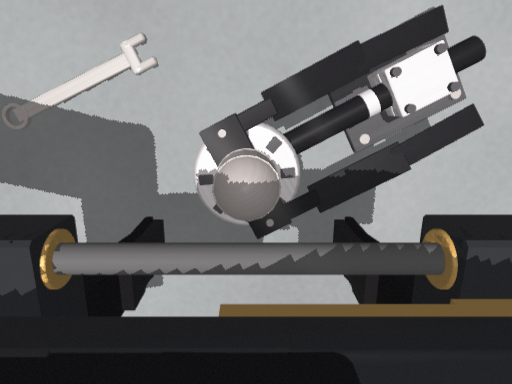

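View pics/c4.png

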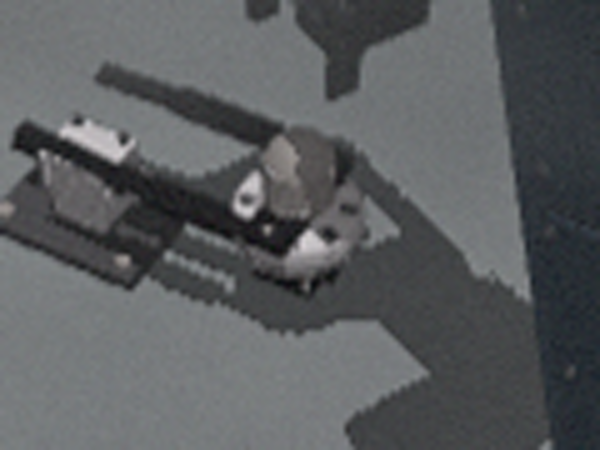

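Run:
```python
import cv2,numpy as np
from h import *
np.set_printoptions(suppress=True,precision=4)
a=cv2.imread("pics/wrist2.png")[110:245,180:320]
cv2.imwrite("pics/c5.png",cv2.resize(a,None,fx=4.4,fy=4.4,interpolation=cv2.INTER_CUBIC))
w=dict(np.load("wrist2.npz"))
p0=np.array([.5349,-.1597]);
print(w["world_from_camera"])
for z in (.12,.16): print(proj(w,[*p0,z]))
```

```text
[[ 0.8794 -0.461  -0.1189  0.5675]
 [-0.4761 -0.8517 -0.2192 -0.1011]
 [-0.0002  0.2494 -0.9684  0.4189]
 [ 0.      0.      0.      1.    ]]
[247.5639 177.2957]
[247.4368 188.3386]
```

View pics/c5.png

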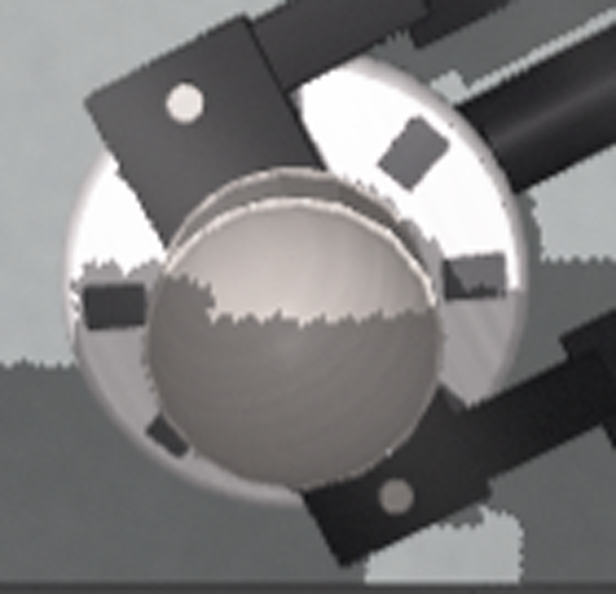

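Emit:
send_rows(moves="87 -0.7 0.4 -15 0 0 0; 87 -0.7 0.4 -30 0 0 0; 87 -0.7 0.4 -45 0 0 0; 87 -0.7 0.4 -60 0 0 0; 87 -0.7 0.4 -70 0 0 0; 87 -0.7 0.4 -78 0 0 0; 87 -0.7 0.4 -85 0 0 0; 87 -0.7 0.4 -90 0 0 0; 87 -0.7 0.4 -94 0 0 0; 87 -0.7 0.4 -94 0 0 0", squeeze=5)

```text
time_s: 4.3
position: [0.5341, -0.1592, 0.1315]
tcp_rot: [-2.698, -1.607, 0.001]
ft_force: [-0.4, -0.0, 0.1]
grip_width: 1.0
```

```bash
python3 snap.py 3 wrist side
python3 - <<'E'
import cv2
a=cv2.imread("pics/side3.png")[110:200,200:320]
cv2.imwrite("pics/c6.png",cv2.resize(a,None,fx=5,fy=5,interpolation=cv2.INTER_CUBIC))
E
```

```text
time_s 4.4
qpos [-0.4905  0.5151  1.6618  0.0003  0.9648  0.0056]
position [ 0.5345 -0.1595  0.1321]
tcp_rot [-2.6988 -1.6078 -0.0003]
ft_force [1.1043 0.091  0.1505]
ft_torque [-0.0309 -0.0393 -0.0026]
grip_width 0.9994274398415114
```

View pics/wrist3.png

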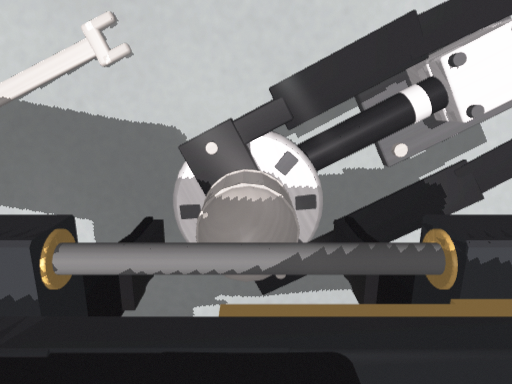

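View pics/c6.png

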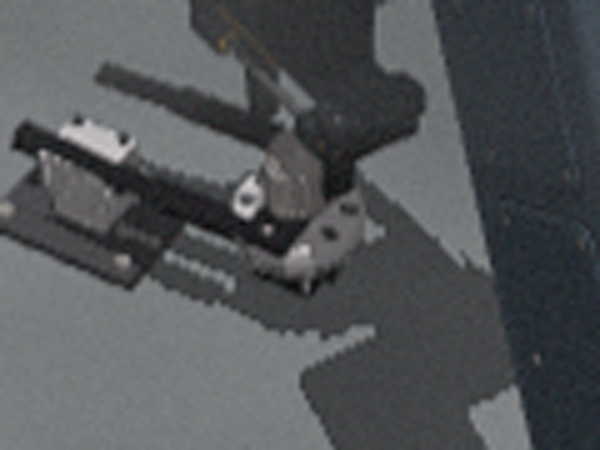

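Emit:
send_rows(moves="75 0 0 0 0 0 0; 65 0 0 0 0 0 0; 60 0 0 0 0 0 0; 57 0 0 0 0 0 0; 55 0 0 0 0 0 0; 53 0 0 0 0 0 0; 51 0 0 0 0 0 0; 50 0 0 0 0 0 0; 50 0 0 0 0 0 0; 50 0 0 0 0 0 0", squeeze=5)

```text
time_s: 5.4
position: [0.5337, -0.159, 0.1319]
tcp_rot: [-2.697, -1.607, 0.001]
ft_force: [-1.9, 1.0, 0.3]
grip_width: 0.578
```

```bash
python3 snap.py 4 wrist
```

```text
time_s 5.45
qpos [-0.4904  0.515   1.6626  0.0003  0.9659  0.0056]
position [ 0.5337 -0.159   0.1319]
tcp_rot [-2.6973 -1.607   0.0013]
ft_force [-1.9702  0.5506 -0.0835]
ft_torque [ 0.1653  0.2986 -0.0224]
grip_width 0.5748853699515579
```

View pics/wrist4.png

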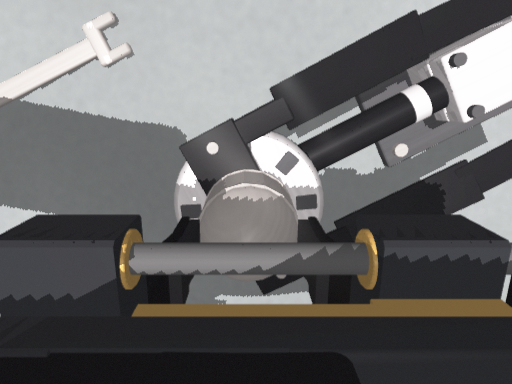

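Emit:
send_rows(moves="46 0 0 0 0 0 0; 46 0 0 0 0 0 0; 46 0 0 0 0 0 0; 46 0 0 0 0 0 0; 46 0 0 0 0 0 0; 46 0 0 0 0 0 0; 46 0 0 0 0 0 0; 46 0 0 0 0 0 0; 46 0 0 0 0 0 0; 46 0 0 0 0 0 0", squeeze=12)

```text
time_s: 6.45
position: [0.5336, -0.159, 0.1318]
tcp_rot: [-2.697, -1.607, 0.001]
ft_force: [-2.8, 0.9, -0.3]
grip_width: 0.562
```

```bash
python3 snap.py 5
```

```text
time_s 6.45
qpos [-0.4904  0.515   1.6627  0.0003  0.966   0.0056]
position [ 0.5336 -0.159   0.1318]
tcp_rot [-2.6972 -1.607   0.0014]
ft_force [-2.8265  0.8599 -0.2577]
ft_torque [0.1676 0.1974 0.0329]
grip_width 0.5619822327205465
```

Emit:
send_rows(moves="46 0 0 0 0 0 0.012; 46 0 0 0 0 0 0.024; 46 0 0 0 0 0 0.036; 46 0 0 0 0 0 0.048; 46 0 0 0 0 0 0.06; 46 0 0 0 0 0 0.07; 46 0 0 0 0 0 0.08; 46 0 0 0 0 0 0.08; 46 0 0 0 0 0 0.08; 46 0 0 0 0 0 0.08")

```text
time_s: 7.45
position: [0.534, -0.1591, 0.1319]
tcp_rot: [-2.631, -1.714, 0.001]
ft_force: [0.6, 0.1, -0.9]
grip_width: 0.564
```

```bash
python3 snap.py 6
```

```text
time_s 7.45
qpos [-0.4902  0.5151  1.6623  0.0002  0.9655 -0.0743]
position [ 0.534  -0.1591  0.1319]
tcp_rot [-2.6313 -1.7141  0.0008]
ft_force [ 0.6211  0.127  -0.9333]
ft_torque [-0.0028 -0.1972 -0.0255]
grip_width 0.5637086952167659
```

Emit:
send_rows(moves="46 0 0 0 0 0 0.01; 46 0 0 0 0 0 0.02; 46 0 0 0 0 0 0.03; 46 0 0 0 0 0 0.04; 46 0 0 0 0 0 0.05; 46 0 0 0 0 0 0.05; 46 0 0 0 0 0 0.05; 46 0 0 0 0 0 0.05; 46 0 0 0 0 0 0.05; 46 0 0 0 0 0 0.05")

```text
time_s: 8.45
position: [0.5337, -0.159, 0.1319]
tcp_rot: [-2.587, -1.779, 0.001]
ft_force: [-0.8, -0.2, -0.5]
grip_width: 0.565
```

```bash
python3 snap.py 7 wrist
```

```text
time_s 8.5
qpos [-0.4902  0.5151  1.6625 -0.      0.9658 -0.1242]
position [ 0.5338 -0.159   0.1319]
tcp_rot [-2.5874 -1.7792  0.0013]
ft_force [-0.6915  0.846   0.6156]
ft_torque [ 0.0802  0.106  -0.027 ]
grip_width 0.5629122168198661
```

View pics/wrist7.png

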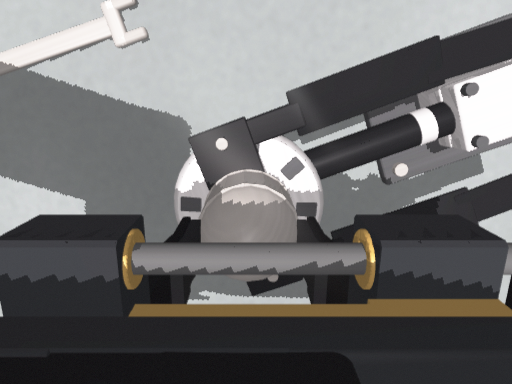

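Emit:
send_rows(moves="46 0 0 0 0 0 0.01; 46 0 0 0 0 0 0.02; 46 0 0 0 0 0 0.03; 46 0 0 0 0 0 0.04; 46 0 0 0 0 0 0.05; 46 0 0 0 0 0 0.06; 46 0 0 0 0 0 0.07; 46 0 0 0 0 0 0.08; 46 0 0 0 0 0 0.08; 46 0 0 0 0 0 0.08")

```text
time_s: 9.5
position: [0.5337, -0.159, 0.1319]
tcp_rot: [-2.514, -1.881, 0.001]
ft_force: [-0.8, 0.6, 1.0]
grip_width: 0.56
```

```bash
python3 snap.py 8
```

```text
time_s 9.5
qpos [-0.4901  0.5149  1.6625 -0.0002  0.9659 -0.204 ]
position [ 0.5337 -0.159   0.1319]
tcp_rot [-2.5141 -1.8813  0.0014]
ft_force [-0.7819  0.6369  1.032 ]
ft_torque [ 0.0501  0.0443 -0.1076]
grip_width 0.5600292125767566
```

Emit:
send_rows(moves="46 0 0 0.1 0 0 0.02; 46 0 0 0.2 0 0 0.05; 46 0 0 0.35 0 0 0.08; 46 0 0 0.5 0 0 0.11; 46 0 0 0.65 0 0 0.14; 46 0 0 0.8 0 0 0.17; 46 0 0 1.0 0 0 0.2; 46 0 0 1.0 0 0 0.2; 46 0 0 1.0 0 0 0.2; 46 0 0 1.0 0 0 0.2", squeeze=16)

```text
time_s: 10.5
position: [0.5338, -0.1591, 0.133]
tcp_rot: [-2.314, -2.123, 0.002]
ft_force: [-0.4, 0.1, -0.0]
grip_width: 0.559
```

```bash
python3 snap.py 9 wrist
```

```text
time_s 10.55
qpos [-0.4899  0.5135  1.6615 -0.0007  0.9681 -0.4036]
position [ 0.5338 -0.1591  0.133 ]
tcp_rot [-2.3139 -2.1231  0.0016]
ft_force [-0.53    0.1099 -0.0487]
ft_torque [ 0.0537  0.0642 -0.0129]
grip_width 0.5598400589351819
```

View pics/wrist9.png

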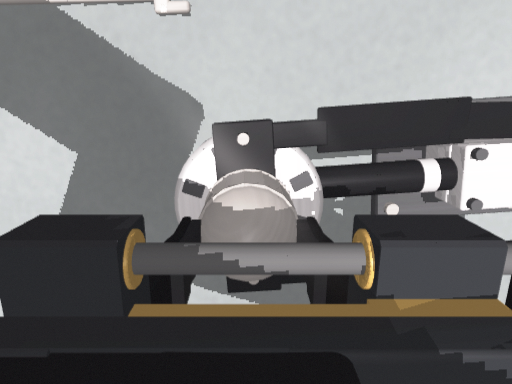

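Emit:
send_rows(moves="46 0 0 0.3 0 0 0.06; 46 0 0 0.6 0 0 0.12; 46 0 0 0.9 0 0 0.18; 46 0 0 1.2 0 0 0.24; 46 0 0 1.5 0 0 0.3; 46 0 0 1.8 0 0 0.36; 46 0 0 2.1 0 0 0.42; 46 0 0 2.4 0 0 0.48; 46 0 0 2.6 0 0 0.5; 46 0 0 2.6 0 0 0.5")

```text
time_s: 11.55
position: [0.5339, -0.1592, 0.1355]
tcp_rot: [-1.718, -2.63, 0.002]
ft_force: [-1.0, 0.1, -0.3]
grip_width: 0.562
```

```bash
python3 snap.py 10 wrist
```

```text
time_s 11.6
qpos [-0.4895  0.5098  1.6595 -0.0016  0.9732 -0.9018]
position [ 0.5339 -0.1592  0.1355]
tcp_rot [-1.7182 -2.6293  0.0022]
ft_force [-0.0619  1.0918 -1.7199]
ft_torque [-0.0144 -0.0645 -0.0482]
grip_width 0.556351830388032
```

View pics/wrist10.png

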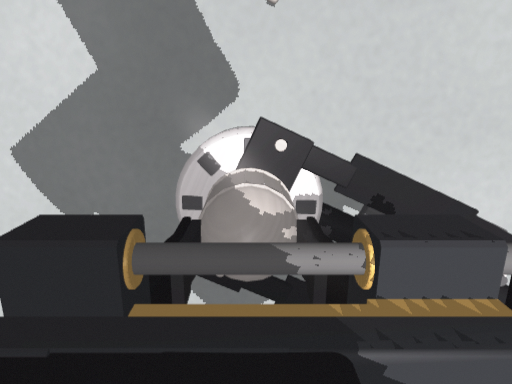

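Emit:
send_rows(moves="46 0 0 0.3 0 0 0.06; 46 0 0 0.6 0 0 0.12; 46 0 0 0.9 0 0 0.18; 46 0 0 1.2 0 0 0.24; 46 0 0 1.5 0 0 0.3; 46 0 0 1.8 0 0 0.36; 46 0 0 2.1 0 0 0.42; 46 0 0 2.4 0 0 0.48; 46 0 0 2.7 0 0 0.54; 46 0 0 3.0 0 0 0.6")

```text
time_s: 12.6
position: [0.5341, -0.1592, 0.1386]
tcp_rot: [0.863, 3.021, -0.002]
ft_force: [0.2, 0.9, -0.7]
grip_width: 0.56
```

```bash
python3 snap.py 11
```

```text
time_s 12.6
qpos [-0.4894  0.5053  1.6573 -0.0017  0.9785 -1.503 ]
position [ 0.5341 -0.1592  0.1386]
tcp_rot [ 0.8625  3.0207 -0.0023]
ft_force [ 0.2119  0.9148 -0.6668]
ft_torque [ 0.0768 -0.1595 -0.0561]
grip_width 0.559809720546591
```

Emit:
send_rows(moves="46 0 0 0.3 0 0 0.06; 46 0 0 0.6 0 0 0.12; 46 0 0 0.9 0 0 0.18; 46 0 0 1.2 0 0 0.24; 46 0 0 1.5 0 0 0.3; 46 0 0 1.8 0 0 0.36; 46 0 0 2.1 0 0 0.42; 46 0 0 2.4 0 0 0.48; 46 0 0 2.7 0 0 0.54; 46 0 0 2.9 0 0 0.58")

```text
time_s: 13.6
position: [0.5344, -0.1591, 0.1415]
tcp_rot: [-0.038, 3.14, -0.002]
ft_force: [0.3, 0.0, 0.1]
grip_width: 0.561
```

```bash
python3 snap.py 12 wrist side
```

```text
time_s 13.7
qpos [-0.4895  0.5009  1.655  -0.0006  0.9839 -2.083 ]
position [ 0.5344 -0.1591  0.1416]
tcp_rot [-0.0362  3.1401 -0.002 ]
ft_force [-0.1881  0.4206  0.9625]
ft_torque [ 0.2021 -0.2072 -0.0136]
grip_width 0.5600228018157176
```

View pics/wrist12.png

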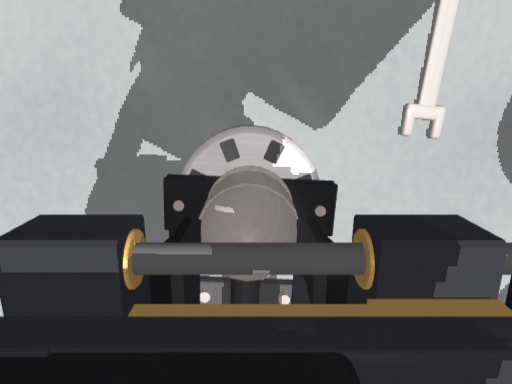

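Emit:
send_rows(moves="46 0 0 0.3 0 0 0.06; 46 0 0 0.6 0 0 0.12; 46 0 0 0.9 0 0 0.18; 46 0 0 1.2 0 0 0.24; 46 0 0 1.5 0 0 0.3; 46 0 0 1.8 0 0 0.36; 46 0 0 2.1 0 0 0.42; 46 0 0 2.4 0 0 0.48; 46 0 0 2.7 0 0 0.54; 46 0 0 3.0 0 0 0.58")

```text
time_s: 14.7
position: [0.5343, -0.1588, 0.1445]
tcp_rot: [-0.933, 2.998, -0.0]
ft_force: [0.3, 0.3, -1.2]
grip_width: 0.558
```

```bash
python3 snap.py 13
```

```text
time_s 14.7
qpos [-0.49    0.4967  1.6526  0.0013  0.9911 -2.6646]
position [ 0.5343 -0.1588  0.1445]
tcp_rot [-0.9326  2.9983 -0.0001]
ft_force [ 0.2567  0.2737 -1.1602]
ft_torque [ 0.3164 -0.105  -0.0793]
grip_width 0.5580497460573598
```

Emit:
send_rows(moves="46 0 0 0.5 0 0 0; 46 0 0 1 0 0 0; 46 0 0 1.5 0 0 0; 46 0 0 2 0 0 0; 46 0 0 2.5 0 0 0; 46 0 0 3 0 0 0; 46 0 0 3 0 0 0; 46 0 0 3 0 0 0; 46 0 0 3 0 0 0; 46 0 0 3 0 0 0", squeeze=22)

```text
time_s: 15.7
position: [0.5343, -0.1588, 0.1475]
tcp_rot: [-0.933, 2.998, -0.0]
ft_force: [-0.3, -0.1, -5.6]
grip_width: 0.559
```

```bash
python3 snap.py 14 wrist side
```

```text
time_s 15.8
qpos [-0.49    0.4925  1.6499  0.0013  0.9979 -2.6646]
position [ 0.5343 -0.1588  0.1475]
tcp_rot [-0.9326  2.9982 -0.0002]
ft_force [-0.3225  0.7089 -4.4355]
ft_torque [ 0.1159 -0.1279  0.0048]
grip_width 0.5557188134552091
```

View pics/wrist14.png

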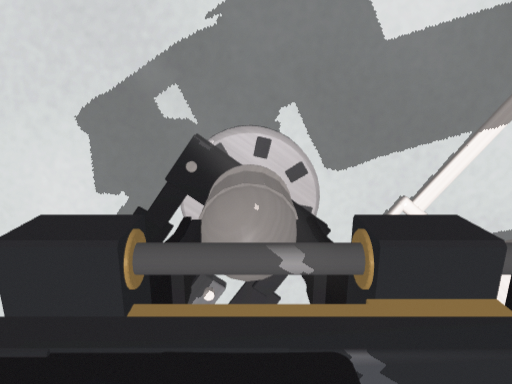

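Emit:
send_rows(moves="46 0 0 1 0 0 0; 46 0 0 3 0 0 0; 46 0 0 7 0 0 0; 46 0 0 12 0 0 0; 46 0 0 18 0 0 0; 46 0 0 24 0 0 0; 46 0 0 30 0 0 0; 46 0 0 36 0 0 0; 46 0 0 42 0 0 0; 46 0 0 50 0 0 0", squeeze=30)

```text
time_s: 16.8
position: [0.534, -0.1587, 0.1978]
tcp_rot: [-0.933, 2.999, 0.001]
ft_force: [1.0, -0.6, -5.0]
grip_width: 0.553
```

```bash
python3 snap.py 15 wrist side
python3 - <<'E'
import cv2
a=cv2.imread("pics/side15.png")[100:200,200:320]
cv2.imwrite("pics/c7.png",cv2.resize(a,None,fx=5,fy=5,interpolation=cv2.INTER_CUBIC))
E
```

```text
time_s 16.9
qpos [-0.49    0.4265  1.5962  0.0012  1.1147 -2.6645]
position [ 0.5353 -0.1593  0.1989]
tcp_rot [-0.9321  2.9962 -0.0036]
ft_force [ 0.7855 -0.2647 -4.7646]
ft_torque [ 0.0666 -0.1663  0.0085]
grip_width 0.5516258416467675
```

View pics/wrist15.png

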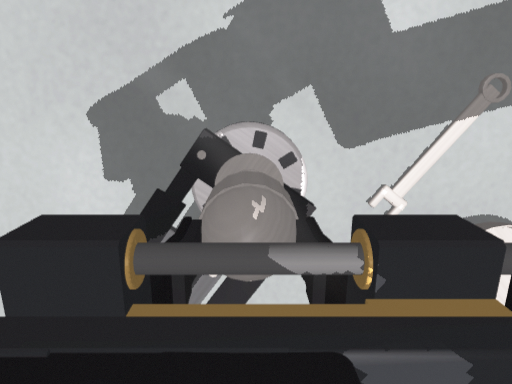

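View pics/c7.png

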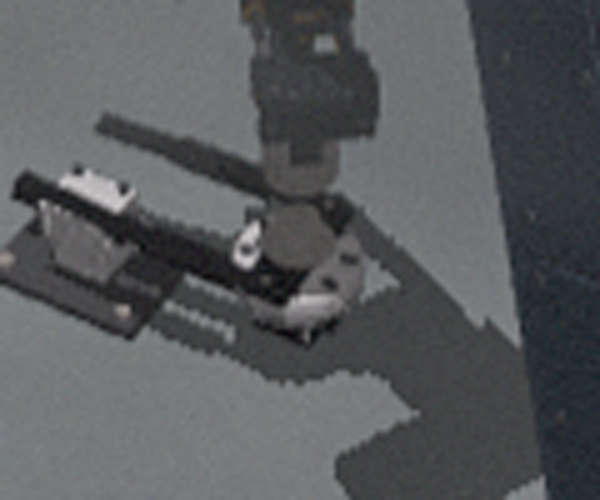

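Run:
```python
import numpy as np,cv2
from h import *
np.set_printoptions(suppress=True,precision=4)
t=dict(np.load("top0.npz"));s=dict(np.load("side0.npz"))
f=s["frame"][195:265,195:260];g=t["frame"][170:230,180:245]
cv2.imwrite("pics/c8.png",cv2.resize(f,None,fx=8,fy=8,interpolation=cv2.INTER_CUBIC))
cv2.imwrite("pics/c9.png",cv2.resize(g,None,fx=8,fy=8,interpolation=cv2.INTER_CUBIC))
# predicted outlines for centre guess
for c,n in((t,"t"),(s,"s")):
  print(n,proj(c,[.48,.157,.034]),proj(c,[.48,.157,.004]))
```

```text
t [211.4341 198.0772] [212.1484 198.8464]
s [227.8011 230.5947] [228.2084 235.3001]
```

View pics/c8.png

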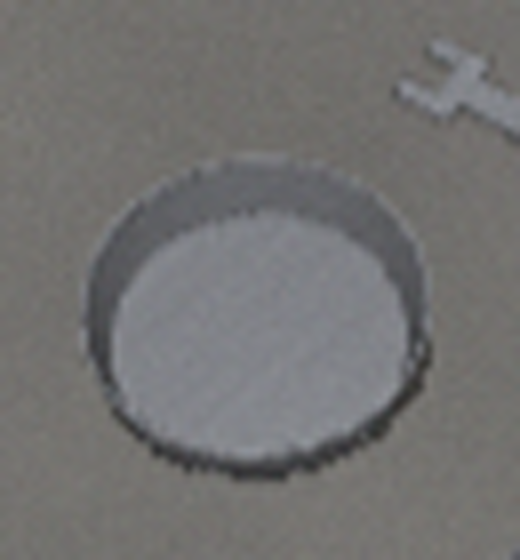

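View pics/c9.png

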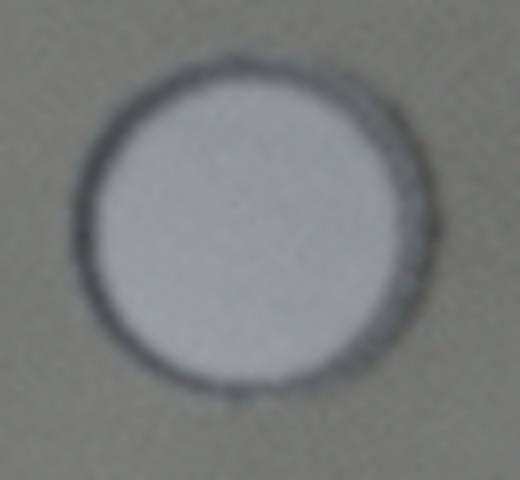

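Emit:
send_rows(moves="46 0 0 25 0 0 0; 46 -1 10 45 0 0 -0.05; 46 -5 35 50 0 0 -0.1; 46 -10 70 50 0 0 -0.15; 46 -17 105 50 0 0 -0.2; 46 -24 140 50 0 0 -0.3; 46 -31 175 50 0 0 -0.4; 46 -38 210 50 0 0 -0.5; 46 -44 245 50 0 0 -0.6; 46 -49 275 50 0 0 -0.7")

```text
time_s: 17.9
position: [0.4853, 0.1175, 0.2489]
tcp_rot: [0.158, 3.135, -0.005]
ft_force: [0.5, -0.2, -4.2]
grip_width: 0.554
```

```bash
python3 snap.py 16 wrist
```

```text
time_s 17.95
qpos [ 0.0212  0.2857  1.6693  0.0029  1.186  -1.4486]
position [0.4839 0.1222 0.2488]
tcp_rot [0.1603 3.137  0.0042]
ft_force [-1.7391  3.4934 -4.801 ]
ft_torque [ 0.3526 -0.0556 -0.0197]
grip_width 0.5518469555749471
```

View pics/wrist16.png

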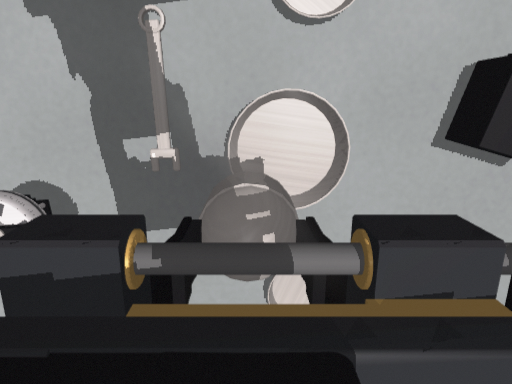

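Run:
```python
from h import *
w=dict(np.load("wrist16.npz"))
print(onz(w,288.5,150.5,.034),np.linalg.norm(onz(w,227,150.5,.034)-onz(w,350,150.5,.034)))
print(onz(w,287,148,.004))
```

```text
[0.48077922 0.16520927 0.034     ] 0.14915477260706855
[0.48194952 0.1665123  0.004     ]
```

Emit:
send_rows(moves="46 -1 15 -5 0 0 0; 46 -2 28 -15 0 0 0; 46 -3 39 -30 0 0 0; 46 -3 40 -45 0 0 0; 46 -3 40 -60 0 0 0; 46 -3 40 -75 0 0 0; 46 -3 40 -85 0 0 0; 46 -3 40 -90 0 0 0; 46 -3 40 -90 0 0 0; 46 -3 40 -90 0 0 0")

```text
time_s: 18.95
position: [0.4814, 0.1621, 0.1592]
tcp_rot: [0.16, 3.136, 0.004]
ft_force: [0.7, 0.0, -4.4]
grip_width: 0.552
```

```bash
python3 snap.py 17 wrist side
```

```text
time_s 19.05
qpos [ 0.1028  0.4143  1.7589  0.003   0.9657 -1.3675]
position [0.4816 0.1621 0.1595]
tcp_rot [0.1603 3.1353 0.0045]
ft_force [-0.5727 -0.2105 -5.0797]
ft_torque [ 0.062  -0.137  -0.0492]
grip_width 0.5539428488834547
```

View pics/wrist17.png

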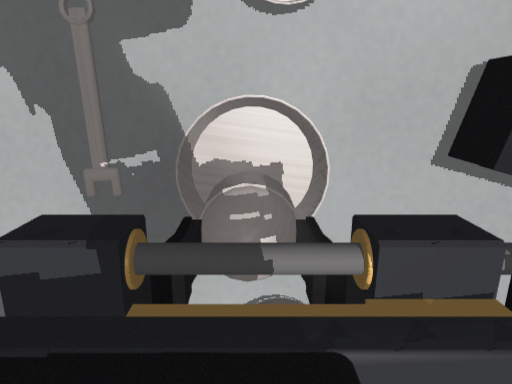

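View pics/side17.png

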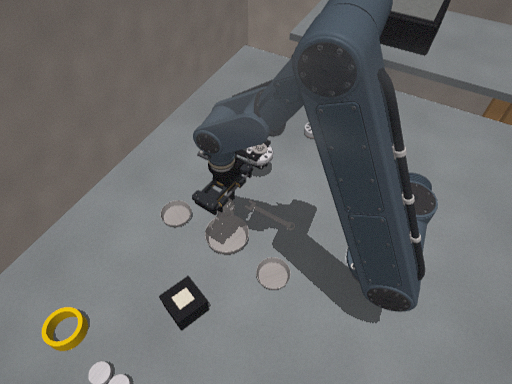

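Run:
```python
from h import *
from scipy.spatial.transform import Rotation as R
w=dict(np.load("wrist17.npz"))
a=onz(w,176.5,170,.034);b=onz(w,329,170,.034);t=onz(w,252.7,95.5,.034)
m=(a+b)/2; print(m,np.linalg.norm(a-b),t, t-m)
print(R.from_rotvec([0.1603,3.1353,0.0045]).as_matrix().round(4))
```

```text
[0.478383   0.16607035 0.034     ] 0.14650250100238882 [0.40967989 0.17281723 0.034     ] [-0.06870312  0.00674687  0.        ]
[[-0.9948  0.102   0.0023]
 [ 0.102   0.9948  0.0028]
 [-0.002   0.003  -1.    ]]
```

Emit:
send_rows(moves="46 0 0 -18 0 0 0; 46 0 0 -36 0 0 0; 46 0 0 -54 0 0 0; 46 0 0 -72 0 0 0; 46 0 0 -90 0 0 0; 46 0 0 -106 0 0 0; 46 0 0 -120 0 0 0; 46 0 0 -132 0 0 0; 46 0 0 -141 0 0 0; 46 0 0 -146 0 0 0")

```text
time_s: 20.05
position: [0.4818, 0.1622, 0.0131]
tcp_rot: [0.16, 3.135, 0.005]
ft_force: [0.5, 0.4, -4.9]
grip_width: 0.551
```

```bash
python3 snap.py 18 wrist side
```

```text
time_s 20.15
qpos [ 0.1029  0.6666  1.8637  0.0044  0.6093 -1.3694]
position [0.4815 0.1622 0.0131]
tcp_rot [0.1603 3.1359 0.0044]
ft_force [ 0.7831 -0.1841 -5.6612]
ft_torque [ 0.1014 -0.1467 -0.0014]
grip_width 0.5496736821182462
```

View pics/wrist18.png

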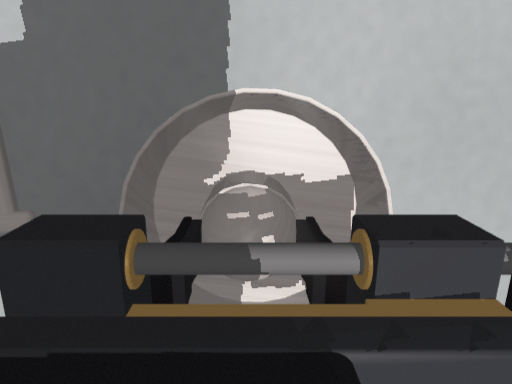

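Well inside the dish (rim 120–392 px, nut centred at 248 px). Lowering slowly to touch.

Emit:
send_rows(moves="46 0 0 -0.5 0 0 0; 46 0 0 -1 0 0 0; 46 0 0 -1.5 0 0 0; 46 0 0 -2 0 0 0; 46 0 0 -2.5 0 0 0; 46 0 0 -3 0 0 0; 46 0 0 -3.5 0 0 0; 46 0 0 -4 0 0 0; 46 0 0 -4 0 0 0; 46 0 0 -4 0 0 0")

```text
time_s: 21.15
position: [0.4815, 0.1621, 0.0091]
tcp_rot: [0.16, 3.136, 0.004]
ft_force: [-0.5, 0.1, -4.8]
grip_width: 0.547
```

Emit:
send_rows(moves="46 0 0 -0.3 0 0 0; 46 0 0 -0.6 0 0 0; 46 0 0 -0.9 0 0 0; 46 0 0 -1.2 0 0 0; 46 0 0 -1.2 0 0 0; 46 0 0 -1.2 0 0 0; 46 0 0 -1.2 0 0 0; 46 0 0 -1.2 0 0 0; 46 0 0 -1.2 0 0 0; 46 0 0 -1.2 0 0 0")

```text
time_s: 22.15
position: [0.4816, 0.1622, 0.008]
tcp_rot: [0.16, 3.136, 0.004]
ft_force: [0.1, 0.3, -2.6]
grip_width: 0.548
```

Emit:
send_rows(moves="46 0 0 -0.1 0 0 0; 46 0 0 -0.2 0 0 0; 46 0 0 -0.3 0 0 0; 46 0 0 -0.4 0 0 0; 46 0 0 -0.4 0 0 0; 46 0 0 -0.4 0 0 0; 46 0 0 -0.4 0 0 0; 46 0 0 -0.4 0 0 0; 46 0 0 -0.4 0 0 0; 46 0 0 -0.4 0 0 0")

```text
time_s: 23.15
position: [0.4817, 0.1622, 0.0078]
tcp_rot: [0.16, 3.135, 0.005]
ft_force: [-1.3, 0.8, 4.6]
grip_width: 0.557
```

```bash
python3 snap.py 19
```

```text
time_s 23.15
qpos [ 0.1029  0.6769  1.8656  0.0047  0.5967 -1.3695]
position [0.4817 0.1622 0.0078]
tcp_rot [0.1604 3.1354 0.0047]
ft_force [-1.2967  0.7715  4.6273]
ft_torque [ 0.0788  0.1182 -0.05  ]
grip_width 0.5574260344980495
```

Emit:
send_rows(moves="50 0 0 0 0 0 0; 52 0 0 0 0 0 0; 55 0 0 0 0 0 0; 58 0 0 0 0 0 0; 61 0 0 0 0 0 0; 64 0 0 0 0 0 0; 66 0 0 0 0 0 0; 66 0 0 0 0 0 0; 66 0 0 0 0 0 0; 66 0 0 0 0 0 0", squeeze=5)

```text
time_s: 24.15
position: [0.4817, 0.1622, 0.0078]
tcp_rot: [0.16, 3.135, 0.005]
ft_force: [0.7, -1.0, 0.7]
grip_width: 0.755
```

```bash
python3 snap.py 20 wrist
```

```text
time_s 24.2
qpos [ 0.103   0.6769  1.8656  0.0046  0.5967 -1.3695]
position [0.4817 0.1622 0.0078]
tcp_rot [0.1603 3.1355 0.0046]
ft_force [-0.5444 -0.3905 -0.003 ]
ft_torque [ 0.0923 -0.12    0.0049]
grip_width 0.7558678442066218
```

View pics/wrist20.png

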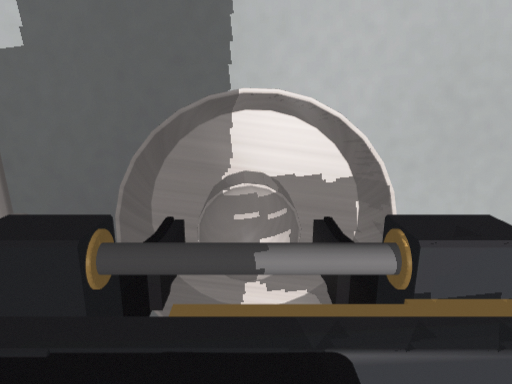

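The nut stands free between the open fingers (gaps both sides, 185–200 and 297–315 px). Lift straight up.

Emit:
send_rows(moves="66 0 0 3 0 0 0; 66 0 0 8 0 0 0; 66 0 0 16 0 0 0; 66 0 0 28 0 0 0; 66 0 0 45 0 0 0; 66 0 0 65 0 0 0; 66 0 0 90 0 0 0; 66 0 0 120 0 0 0; 66 0 0 150 0 0 0; 66 0 0 180 0 0 0")

```text
time_s: 25.2
position: [0.4814, 0.1622, 0.1901]
tcp_rot: [0.16, 3.134, 0.005]
ft_force: [0.7, 0.1, -0.1]
grip_width: 0.761
```

Emit:
send_rows(moves="66 -10 -20 30 0 0 0; 66 -20 -60 50 0 0 0; 66 -20 -100 50 0 0 0; 66 -20 -140 50 0 0 0; 66 -20 -180 50 0 0 0; 66 -20 -220 50 0 0 0; 66 -20 -250 50 0 0 0; 66 -20 -260 50 0 0 0; 66 -20 -260 50 0 0 0; 66 -20 -260 50 0 0 0")

```text
time_s: 26.2
position: [0.4609, -0.0967, 0.2404]
tcp_rot: [0.16, 3.135, 0.006]
ft_force: [-0.6, -0.2, 0.4]
grip_width: 0.753
```

```bash
python3 snap.py 21 side top
python3 - <<'E'
import cv2
a=cv2.imread("pics/side21.png")[110:310,140:320]
cv2.imwrite("pics/c10.png",cv2.resize(a,None,fx=3,fy=3,interpolation=cv2.INTER_CUBIC))
E
```

```text
time_s 26.3
qpos [-0.4471  0.254   1.7441  0.0049  1.1425 -1.9195]
position [ 0.461  -0.0963  0.2402]
tcp_rot [0.1576 3.135  0.0059]
ft_force [ 0.2014 -0.1109 -0.2722]
ft_torque [ 0.1338 -0.1396  0.0244]
grip_width 0.760419752411357
```

View pics/c10.png

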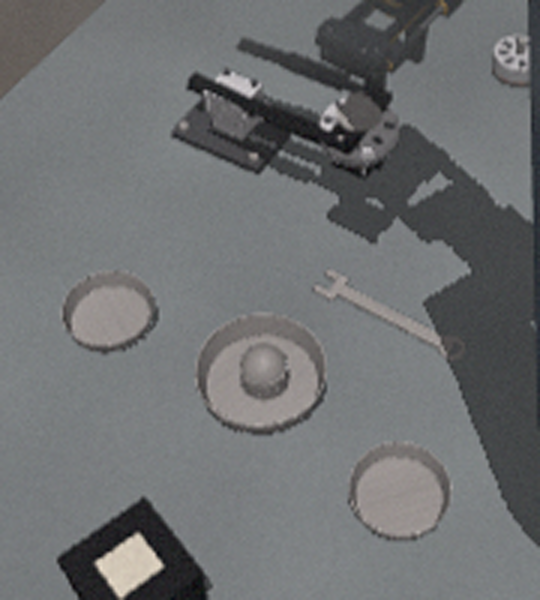

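View pics/top21.png

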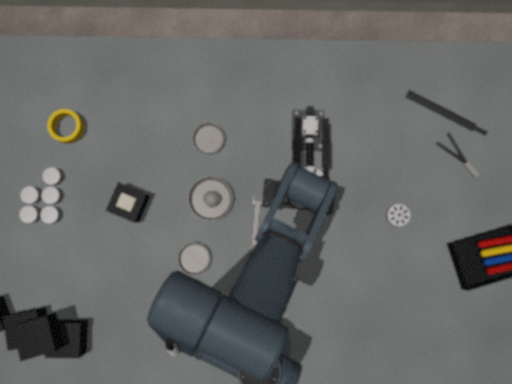

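The nut stands nose up near the centre of the large dish (top view about (212,199)). The wrench, carton, spare motor and other dishes are where they started.

```bash
python3 -c "
from station import ctrl
print(ctrl.sign_off())"
```

```text
the job is handed in; nothing more can be done
None
```

The nut is off the motor and standing nose up, open end down, near the centre of the largest dish. I handed the job in at about 26 s.

**Thread:** it is right-hand. I tried anticlockwise first with a light 12 N grip and it gave, meeting no stop, so I never turned it the tightening way. The torque readings between steps stayed at about 0.11 N m or less. After about 153 degrees with a matching climb, the wrist force showed about 5 N, the nut's weight. I then lifted it straight off.

**Last checks:**
- The side and top pictures show the nut upright in the dish, with the other things and the stand unmoved as far as they show. The arm hid part of the stand in the top view.
- At the end the gripper was empty and clear of everything, with the force near zero.
- Wrist forces read between steps stayed below 7 N.

**Disagreements:**
- The top and wrist cameras differed by about 5 mm on the nut's position and up to 9 mm on the dish's. For the nut I followed the wrist camera, and for the dish I took a position between the two.
- The fingers closed to about 49 mm on the 54 mm skirt. I took that to mean the pads were seated in the flutes.

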